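Find the loaded fossil tin and tray it with its slab

TASK

One of the three look-alike closed tins holds a fossil and is clearly heavier than the other two: lift them to find out which, set the heavy one upright in the wooden tray, and leave the other two standing where they were. Then take the flat stone slab from its sloping rest and stand it upright on its long thin edge in the same tray, without anything propping it askew. Keep the tins level, set everything down gently rather than dropping it, and leave the glue bottle, brush and loose bone alone.

Things in the scene. Friction and masses are not known exactly. Their poses are not given: they have to be found in the camera images.
- tin_1_mid (a point): Plain closed metal tin, one of three look-alikes, 100 mm long (its x) by 60 mm wide (its y) by 60 mm high (z), shut lid with a band less than 1 mm proud; the names and places say nothing about the contents. With packing only it weighs 0.13 to 0.25 kg, the loaded one 0.47 to 0.78 kg. This point is its centre, 30 mm above its underside.
- tin_2_mid (a point): Plain closed metal tin, one of three look-alikes, 100 mm long (its x) by 60 mm wide (its y) by 60 mm high (z), shut lid with a band less than 1 mm proud; the names and places say nothing about the contents. With packing only it weighs 0.13 to 0.25 kg, the loaded one 0.47 to 0.78 kg. This point is its centre, 30 mm above its underside.
- tin_3_mid (a point): Plain closed metal tin, one of three look-alikes, 100 mm long (its x) by 60 mm wide (its y) by 60 mm high (z), shut lid with a band less than 1 mm proud; the names and places say nothing about the contents. With packing only it weighs 0.13 to 0.25 kg, the loaded one 0.47 to 0.78 kg. This point is its centre, 30 mm above its underside.
- tray: Open wooden tray fixed to the table, outside 250 mm (its x) by 210 mm (its y), walls 25 mm high from the table and 6 mm thick, floor 6 mm above the table. Origin at the centre of its underside, on the table; z up. It has room for the tin and the slab side by side.
- slab_mid (a point): Flat stone slab 20 mm thick (its x), 120 wide (y), 100 high (z), spiral fossil 4 mm proud on its +x face, on its lower two thirds; 0.45 to 0.67 kg. This point is its centre. y runs along its long edges, z from lower to upper long edge. It starts leaning 40 degrees from upright on the rest, top towards the tray (+y), +x face up and to the right; it ends with z vertical, either long edge down.
- rest: Wooden rest fixed to the table, base 120 x 130 mm, its slope facing its +x, a lip under the slab. Its back board, 100 mm wide and 10 mm thick, backs only the lower 50 mm of the slab; the upper 50 mm is free on both faces and can be pinched through its thickness, the tool tilted 40 degrees to lie along the slab. Origin under the base, 10 mm beyond its centre in x.
- glue_bottle: Bystander: white squeeze bottle, 60 mm across, 150 mm high, standing. Origin at the centre of its underside.
- brush: Bystander: hand brush lying beyond the rest. Origin under its middle.
- bone: Bystander: dark lump of bone, about 115 x 60 x 40 mm. Origin under its middle.
Not all that is in view belongs to the job. Of the things shaped like the part that bears slab_mid, the concrete one is meant.

How it is judged (in metres and radians):
On the way, in this order (a step that is already met when the one before it is completed fails the run):
1. a tin is lifted clear of the table (height (world z) of any of tin_1_mid, tin_2_mid, tin_3_mid above 0.06 m), for 0.1 s.
2. the loaded tin stands in the tray, released, the other two standing within 50 mm of where they were (((x of tin_1_mid in the frame of tray between -0.12 and 0.12 m and y of tin_1_mid in the frame of tray between -0.1 and 0.1 m and z of tin_1_mid in the frame of tray between 0.029 and 0.043 m and angle between each of tin_1_mid, tin_2_mid, tin_3_mid's own z axis and vertical below 0.1 rad and contact force between tin_1 and tray above 3.5 N and contact force between tin_1 and the fingers below 0.3 N and linear speed of each of tin_1, tin_2, tin_3 below 0.03 m/s and distance of each of tin_2_mid, tin_3_mid from where it was at the start of the episode below 0.05 m) or (x of tin_2_mid in the frame of tray between -0.12 and 0.12 m and y of tin_2_mid in the frame of tray between -0.1 and 0.1 m and z of tin_2_mid in the frame of tray between 0.029 and 0.043 m and angle between each of tin_2_mid, tin_1_mid, tin_3_mid's own z axis and vertical below 0.1 rad and contact force between tin_2 and tray above 3.5 N and contact force between tin_2 and the fingers below 0.3 N and linear speed of each of tin_2, tin_1, tin_3 below 0.03 m/s and distance of each of tin_1_mid, tin_3_mid from where it was at the start of the episode below 0.05 m) or (x of tin_3_mid in the frame of tray between -0.12 and 0.12 m and y of tin_3_mid in the frame of tray between -0.1 and 0.1 m and z of tin_3_mid in the frame of tray between 0.029 and 0.043 m and angle between each of tin_3_mid, tin_1_mid, tin_2_mid's own z axis and vertical below 0.1 rad and contact force between tin_3 and tray above 3.5 N and contact force between tin_3 and the fingers below 0.3 N and linear speed of each of tin_3, tin_1, tin_2 below 0.03 m/s and distance of each of tin_1_mid, tin_2_mid from where it was at the start of the episode below 0.05 m))), for 0.3 s.
3. the slab is lifted off the rest (contact force between slab and rest below 0.1 N and height (world z) of slab_mid above 0.1 m), for 0.1 s.
4. the slab stands on its long edge in the tray, released (x of slab_mid in the frame of tray between -0.12 and 0.12 m and y of slab_mid in the frame of tray between -0.1 and 0.1 m and z of slab_mid in the frame of tray between 0.049 and 0.063 m and (angle between slab_mid's own z axis and vertical below 0.1 rad or angle between slab_mid's own z axis and vertical above 3.0416 rad) and contact force between slab and the fingers below 0.3 N and linear speed of slab below 0.03 m/s), for 0.3 s.
At the end, for the whole second after the job is handed in: The loaded tin stands on its underside (within 0.1 rad) on the tray floor, inside the walls; the other two tins stand upright within 50 mm of their starts; the slab stands on a long edge on the tray floor, inside the walls, within 0.1 rad of upright; everything released and at rest (all of step 4 and ((x of tin_1_mid in the frame of tray between -0.12 and 0.12 m and y of tin_1_mid in the frame of tray between -0.1 and 0.1 m and z of tin_1_mid in the frame of tray between 0.029 and 0.043 m and angle between each of tin_1_mid, tin_2_mid, tin_3_mid's own z axis and vertical below 0.1 rad and contact force between tin_1 and tray above 3.5 N and contact force between tin_1 and the fingers below 0.3 N and linear speed of each of tin_1, tin_2, tin_3 below 0.03 m/s and distance of each of tin_2_mid, tin_3_mid from where it was at the start of the episode below 0.05 m) or (x of tin_2_mid in the frame of tray between -0.12 and 0.12 m and y of tin_2_mid in the frame of tray between -0.1 and 0.1 m and z of tin_2_mid in the frame of tray between 0.029 and 0.043 m and angle between each of tin_2_mid, tin_1_mid, tin_3_mid's own z axis and vertical below 0.1 rad and contact force between tin_2 and tray above 3.5 N and contact force between tin_2 and the fingers below 0.3 N and linear speed of each of tin_2, tin_1, tin_3 below 0.03 m/s and distance of each of tin_1_mid, tin_3_mid from where it was at the start of the episode below 0.05 m) or (x of tin_3_mid in the frame of tray between -0.12 and 0.12 m and y of tin_3_mid in the frame of tray between -0.1 and 0.1 m and z of tin_3_mid in the frame of tray between 0.029 and 0.043 m and angle between each of tin_3_mid, tin_1_mid, tin_2_mid's own z axis and vertical below 0.1 rad and contact force between tin_3 and tray above 3.5 N and contact force between tin_3 and the fingers below 0.3 N and linear speed of each of tin_3, tin_1, tin_2 below 0.03 m/s and distance of each of tin_1_mid, tin_2_mid from where it was at the start of the episode below 0.05 m))); the robot touches nothing.
It fails at once if the glue bottle is moved by more than 30 mm (distance of glue_bottle from where it was at the start of the episode above 0.03 m).
It fails at once if the brush is moved by more than 30 mm (distance of brush from where it was at the start of the episode above 0.03 m).
It fails at once if the loose bone is moved by more than 30 mm (distance of bone from where it was at the start of the episode above 0.03 m).
It fails at once if a tin is tipped by more than 0.6 rad (angle between any of tin_1_mid, tin_2_mid, tin_3_mid's own z axis and vertical above 0.6 rad).
It fails at once if a tin or the slab is let fall (out of the fingers while its underside is over 25 mm above the table, or over 40 mm for the slab) ((contact force between tin_1 and the fingers below 0.1 N and height (world z) of tin_1_mid above 0.055 m) or (contact force between tin_2 and the fingers below 0.1 N and height (world z) of tin_2_mid above 0.055 m) or (contact force between tin_3 and the fingers below 0.1 N and height (world z) of tin_3_mid above 0.055 m) or (contact force between slab and the fingers below 0.1 N and contact force between slab and rest below 0.1 N and height (world z) of slab_mid above 0.09 m)).
It also fails if it takes over 72 s, if anything falls off the work surface, if the arm or the gripper's body presses on something with over 40 N, if the wrist force passes 120 N, or if a joint passes its speed limit or range.

ROBOT

A 6-joint arm with a two-finger parallel gripper is mounted at the origin on the work surface. World frame = base frame: x ahead of the robot, y to its left, z up, the work surface at z = 0. Lengths are in mm, angles in rad, forces in N, time in s.
With the tool pointing down it reaches from about 375 to 925 mm from the base axis. Payload 5.7 kg.
Tool frame: the origin (TCP) lies at the very end of the fingers, on their centre line; the grasp point (between the pads) lies behind it (pinch_z is the z of the grasp point in the tool frame, in mm); z points along the fingers, y is the line along which they close (so a half turn about z gives the same grasp; the last joint's range is limited). The gripper opens to 85 mm and grips with 20 to 120 N. Pads are 22 mm wide; open, the fingers measure 114 mm over their backs; the gripper's body (76 mm by 85 mm) begins 54 mm behind the grasp point. The pads swing forward as they close: fully open they stand 13 mm farther back than shut.
Start: joints at [1.2, 0.359, 1.51, -0, 1.272, -0.115], TCP at [151.806, 580.447, 231.267] pointing down, gripper open.
Joint ranges: [-2.97, 2.97], [-1.01, 2.36], [0.21, 2.38], [-0.96, 4.11], [0.2, 2.71], [-2.98, 2.98]. Speed limits (rad/s): [2.39, 2.39, 3.14, 3.14, 3.14, 3.14].

INTERFACE

Orientations are given as a 3x3 rotation matrix whose columns are the frame's x, y, z axes.
In Python, from station import * gives the robot as it stands.
- The arm moves only by the tool move_arm, never from a script. Its argument "series" is a list of rows, each a list of 7 numbers: the shift along the tool's x, y, z in m, then the turn, a rotation vector about the tool's x, y, z in rad, then the gripper command: -1 is shut, 1 is fully open, values between are in proportion. A call has 1 to 10 rows; each row shifts and turns the commanded pose from where the row before left it, along the tool's axes as they then stand; what a row does not reach is not made up. A row lasts 1/12 s, in which the tool goes at most 41.7 mm and 7.16 degrees, less where a joint would pass 70% of its speed; a pose out of reach is approached as far as the arm can. A call with a gripper value outside its range is refused whole. The fingers move at their own pace and stop on an object; the grip force is fixed at half the most. Time passes only in rows, so rows that do not move let the fingers close. It gives the time, the measured TCP pose, the force, the opening and the grip force at its end, in the units of the state.
- get_state(): the state, without advancing time (a new reading comes with each control period).
- grab_frame(name): name is "scene" or "top"; returns the picture (420x560x3 uint8, blue, green, red); there is no depth.
- camera_model(name): a dict with "mtx" (3x3 intrinsics, pixels), "k1" (the pictures are not rectified: a ray, as slopes to the right and down, at radius r is drawn at 1 + k1 r^2 times it, then the intrinsics apply), "rvec" (rotation vector, rad) and "tvec" (3), from world to camera coordinates, as OpenCV has them. Camera axes: x right, y down, z forward; pixel columns grow to the right and rows downward; lengths in mm; the calibration is good to about 2 mm. A picture is of the moment at which its call begins. camera_model takes no time and is no camera call.
- close_job(): hands the job in; it is judged then, once.
The state is a dict: "t": time; "qpos": joint angles; "qd": joint speeds; "joint_torque": joint torques, N m; "eef_pos": TCP position; "orientation": TCP orientation; "force": force on the tool from outside, world axes, zero at the start; "moment": the same for the moment, N m; "gripper_width": finger opening in mm; "grasp_force": force on a finger pad.
Only numpy, scipy, OpenCV 4.12 (cv2) and the standard library are available. Lean on these libraries where they do the work, as an engineer would, in place of code of your own. Each camera call takes 0.05 s, during which the arm holds its last target. There are 200 camera calls.

## Working session

There is one attempt and no reset: what is moved stays moved. The work goes in short steps, Python scripts to look and compute and a tool call to move; the robot and the scene stay as the last step left them, time stands still between calls to the robot, and variables do not carry over. Pictures are saved under pics/ and viewed, at most 10 in all, crops included, and the job is handed in when it is done.

Besides the shell and the picture viewer there is one more tool, called after "Emit:" as name([rows], argument=value, ...), one row to a line, values as JSON. move_arm: Moves the arm, as the interface text tells. Its arguments: {"type":"object","properties":{"series":{"type":"array","items":{"type":"array","items":{"type":"number"}}}},"required":["series"]}

```bash
ls; mkdir -p pics; python3 - <<'E'
from station import *
import cv2
for n in("scene","top"):
    cv2.imwrite(f"pics/{n}0.png",cv2.resize(grab_frame(n),(800,600),interpolation=cv2.INTER_CUBIC)); print(n,camera_model(n))
s=get_state();print(s)
E
```

```text
pics
scene {'mtx': array([[460.5898337 ,   0.        , 272.94937986],
       [  0.        , 460.5898337 , 204.72678142],
       [  0.        ,   0.        ,   1.        ]]), 'k1': -0.002588714016277858, 'rvec': array([ 1.39770897,  1.957521  , -1.03010209]), 'tvec': array([ 158.68805175, -214.59356566, 1535.19559655])}
top {'mtx': array([[423.8122655 ,   0.        , 277.75026271],
       [  0.        , 423.8122655 , 204.9109931 ],
       [  0.        ,   0.        ,   1.        ]]), 'k1': -0.057765118339739435, 'rvec': array([ 2.1193741 , -2.171003  ,  0.13939803]), 'tvec': array([  38.4386788 ,  515.71418034, 1050.31759052])}
{'t': 0.1, 'qpos': array([ 1.19986513e+00,  3.59438683e-01,  1.51134005e+00,  9.17317353e-06,
        1.27252654e+00, -1.15103856e-01]), 'qd': array([ 0.00054273, -0.00144999, -0.00266195, -0.00208013,  0.0012868 ,
       -0.00188114]), 'joint_torque': array([-3.69958379e-04, -5.28649342e+01, -2.79349297e+01, -1.17963268e-04,
        4.90900304e-03, -3.17503668e-05]), 'eef_pos': array([151.60406463, 579.87962669, 230.52823061]), 'orientation': array([[-9.67453523e-01,  2.53047991e-01, -6.28968400e-04],
       [ 2.53048689e-01,  9.67452233e-01, -1.59296717e-03],
       [ 2.05399742e-04, -1.70028132e-03, -9.99998533e-01]]), 'force': array([-0.31962384,  0.36928205,  0.34844125]), 'moment': array([-0.02569139,  0.01513306,  0.03124825]), 'grasp_force': 0.0, 'gripper_width': 85.19195425235257}
```

View pics/scene0.png

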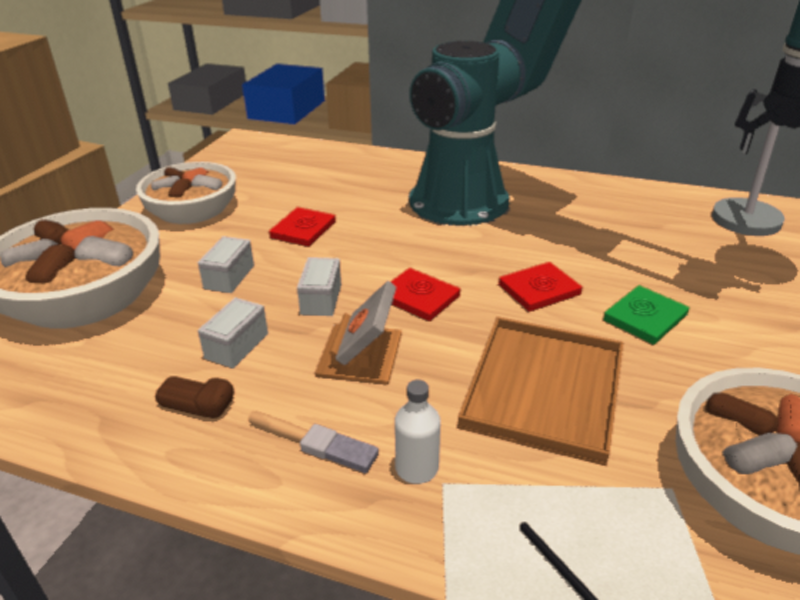

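View pics/top0.png

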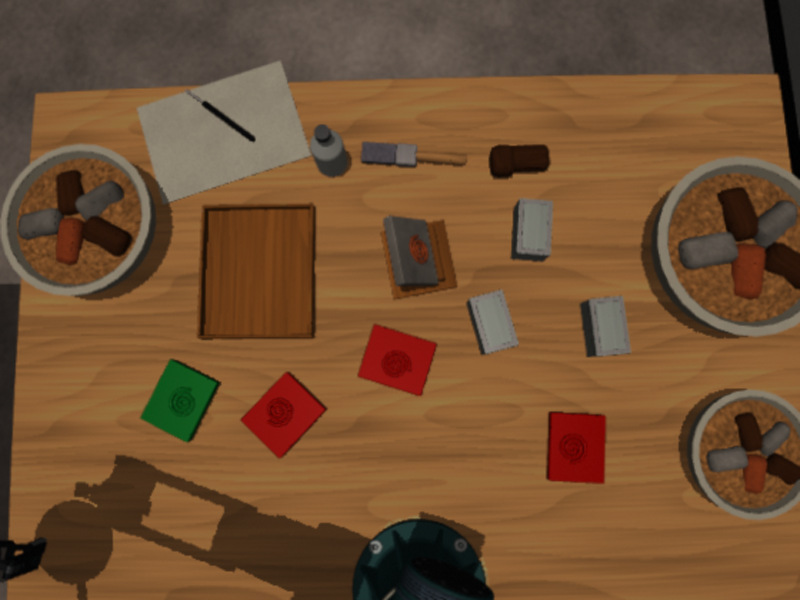

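The top view shows the tins at about (533,229), (493,322) and (607,326), and the tray at (258,271). There are five slab-shaped things: grey on the rest (412,250), red at (398,360), (284,414) and (577,447), and green (180,400). The grey one is concrete and leans on the rest, so it is the one meant. I'll confirm that in an enlarged crop.

```bash
cat > h.py <<'E'
from station import *
import numpy as np, cv2
def ray(n,uv):
    c=camera_model(n); d=np.array([c["k1"],0,0,0,0.])
    p=cv2.undistortPoints(np.array([[uv]],float),c["mtx"],d)[0,0]
    R=cv2.Rodrigues(c["rvec"])[0]; o=-R.T@c["tvec"]; return o,R.T@np.array([*p,1])
def onz(n,uv,z):
    o,d=ray(n,uv); return (o+d*(z-o[2])/d[2])
def proj(n,P):
    c=camera_model(n); return cv2.projectPoints(np.array(P,float).reshape(-1,3),c["rvec"],c["tvec"],c["mtx"],np.array([c["k1"],0,0,0,0.]))[0][:,0]
E
python3 - <<'E'
from h import *
f=grab_frame("top"); cv2.imwrite("pics/crop1.png",cv2.resize(f[130:260,255:455],(800,520),interpolation=cv2.INTER_CUBIC))
for uv in [(203,206),(314,205),(314,337),(200,338)]: print(onz("top",np.array(uv)*.7,25).round(0))
E
```

```text
[691. 385.  25.]
[686. 176.  25.]
[441. 177.  25.]
[444. 384.  25.]
```

View pics/crop1.png

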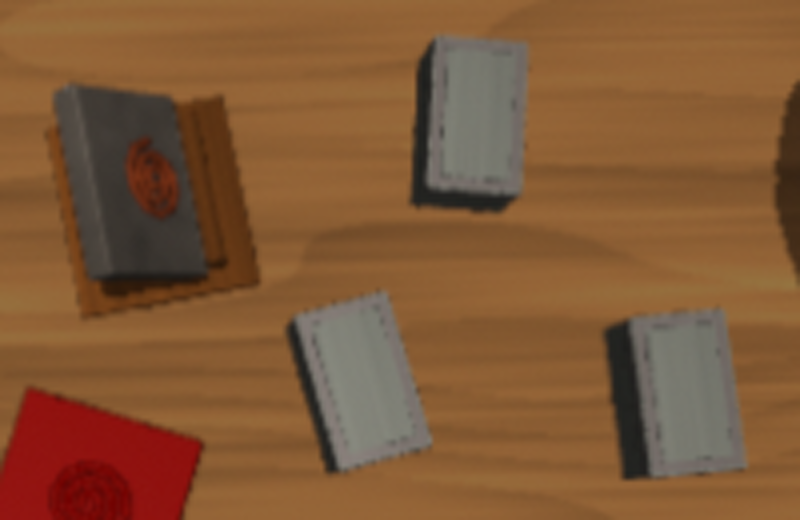

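The crop confirms it: the grey concrete slab is on the rest, face spanning (75,85) to (207,275), with its top edge on the left. The tin lid corners are clear.

```bash
cat >> h.py <<'E'
def crop2(p): return np.array(p)/4+[255,130]
E
python3 - <<'E'
from h import *
T={'A':[(436,38),(527,43),(521,196),(428,190)],'B':[(293,318),(386,292),(431,447),(337,470)],'C':[(630,320),(722,309),(745,468),(650,476)]}
for k,c in T.items():
    P=np.array([onz("top",crop2(p),60)[:2] for p in c]); L=(P[0]+P[1]-P[2]-P[3])/2; W=(P[0]+P[3]-P[1]-P[2])/2
    print(k,P.mean(0).round(1),'L',np.linalg.norm(L).round(),'W',np.linalg.norm(W).round(),'ang',np.degrees(np.arctan2(L[1],L[0])).round(1))
# rest + slab
P=np.array([onz("top",crop2(p),12)[:2] for p in [(222,97),(259,284),(83,317),(47,130)]]);print('rest',P.round(),P.mean(0), [np.linalg.norm(P[i]-P[i-1]).round() for i in range(4)])
for a in [(0,1),(3,2)]: 
    d=P[a[0]]-P[a[1]];print(np.degrees(np.arctan2(d[1],d[0])))
for p,q in [((57,90),(90,278)),((75,85),(103,275)),((172,97),(207,275))]:
  for z in(40,80,100,120):
    a,b=onz("top",crop2(p),z),onz("top",crop2(q),z); print(z,a.round(),b.round(),np.linalg.norm(a-b).round(1),np.degrees(np.arctan2(*(a-b)[1::-1])).round(1))
# fk of wrist: heights
E
```

```text
A [ 625.  -223.4] L 100.0 W 59.0 ang -5.9
B [ 457.7 -141.4] L 99.0 W 61.0 ang 13.7
C [ 445.2 -344.5] L 99.0 W 60.0 ang 3.9
rest [[654. -64.]
 [527. -84.]
 [509.  32.]
 [634.  53.]] [581.10499081 -15.98695816] [np.float64(119.0), np.float64(128.0), np.float64(117.0), np.float64(128.0)]
8.935652947142554
9.50967950448837
40 [654.  45.  40.] [530.  26.  40.] 125.6 8.5
80 [643.  44.  80.] [524.  26.  80.] 120.9 8.5
100 [638.  43. 100.] [521.  26. 100.] 118.5 8.5
120 [633.  43. 120.] [518.  26. 120.] 116.2 8.5
40 [657.  33.  40.] [532.  18.  40.] 126.4 6.9
80 [646.  33.  80.] [525.  18.  80.] 121.7 6.9
100 [641.  32. 100.] [522.  18. 100.] 119.3 6.9
120 [635.  32. 120.] [519.  18. 120.] 117.0 6.9
40 [647. -30.  40.] [530. -49.  40.] 119.0 9.1
80 [637. -28.  80.] [524. -46.  80.] 114.6 9.1
100 [632. -27. 100.] [521. -45. 100.] 112.3 9.1
120 [626. -26. 120.] [518. -44. 120.] 110.1 9.1
```

Emit:
move_arm([
  [0, 0, 0, 0, 0, -0.099, 1],
  [0, 0, 0, 0, 0, -0.099, 1],
  [0, 0, 0, 0, 0, -0.099, 1],
  [0, 0, 0, 0, 0, -0.099, 1],
  [0, 0, 0, 0, 0, -0.099, 1],
])

```text
t: 0.57
eef_pos: [151.7, 580.2, 230.9]
orientation: [[-0.97, -0.242, -0.0], [-0.242, 0.97, -0.001], [0.001, -0.001, -1.0]]
force: [0.3, 0.5, -0.7]
gripper_width: 85.5
grasp_force: 0.0
```

Emit:
move_arm([
  [-0.0163, -0.0194, 0, 0, 0, 0, 1],
  [-0.0163, -0.0194, 0, 0, 0, 0, 1],
  [-0.0163, -0.0194, 0, 0, 0, 0, 1],
  [-0.0163, -0.0194, 0, 0, 0, 0, 1],
  [-0.0163, -0.0194, 0, 0, 0, 0, 1],
  [-0.0163, -0.0194, 0, 0, 0, 0, 1],
  [-0.0163, -0.0194, 0, 0, 0, 0, 1],
  [-0.0163, -0.0194, 0, 0, 0, 0, 1],
  [-0.0163, -0.0194, 0, 0, 0, 0, 1],
  [-0.0163, -0.0194, 0, 0, 0, 0, 1],
])

```text
t: 1.4
eef_pos: [356.9, 429.6, 231.1]
orientation: [[-0.972, -0.237, -0.0], [-0.237, 0.972, -0.0], [0.0, -0.0, -1.0]]
force: [0.1, -1.0, -0.9]
gripper_width: 85.3
grasp_force: 0.0
```

Emit:
move_arm([
  [-0.0163, -0.0194, 0, 0, 0, 0, 1],
  [-0.0163, -0.0194, 0, 0, 0, 0, 1],
  [-0.0163, -0.0194, 0, 0, 0, 0, 1],
  [-0.0163, -0.0194, 0, 0, 0, 0, 1],
  [-0.0163, -0.0194, 0, 0, 0, 0, 1],
  [-0.0163, -0.0194, 0, 0, 0, 0, 1],
  [-0.0163, -0.0194, 0, 0, 0, 0, 1],
  [-0.0163, -0.0194, 0, 0, 0, 0, 1],
  [-0.0163, -0.0194, 0, 0, 0, 0, 1],
  [-0.0163, -0.0194, 0, 0, 0, 0, 1],
])

```text
t: 2.23
eef_pos: [561.1, 279.8, 230.9]
orientation: [[-0.972, -0.237, -0.001], [-0.237, 0.972, -0.0], [0.001, -0.0, -1.0]]
force: [0.2, 1.3, -0.3]
gripper_width: 85.3
grasp_force: 0.0
```

Emit:
move_arm([
  [0.0117, -0.0226, 0, 0, 0, 0, 1],
  [0.0117, -0.0226, 0, 0, 0, 0, 1],
  [0.0117, -0.0226, 0, 0, 0, 0, 1],
  [0.0117, -0.0226, 0, 0, 0, 0, 1],
  [0.0117, -0.0226, 0, 0, 0, 0, 1],
  [0.0117, -0.0226, 0, 0, 0, 0, 1],
  [0.0117, -0.0226, 0, 0, 0, 0, 1],
  [0.0117, -0.0226, 0, 0, 0, 0, 1],
  [0.0117, -0.0226, 0, 0, 0, 0, 1],
])

```text
t: 2.98
eef_pos: [505.7, 57.1, 231.1]
orientation: [[-0.971, -0.237, -0.0], [-0.237, 0.971, -0.0], [0.0, -0.0, -1.0]]
force: [-0.7, -0.2, 0.6]
gripper_width: 85.4
grasp_force: 0.0
```

Emit:
move_arm([
  [0.0117, -0.0226, 0, 0, 0, 0, 1],
  [0.0117, -0.0226, 0, 0, 0, 0, 1],
  [0.0117, -0.0226, 0, 0, 0, 0, 1],
  [0.0117, -0.0226, 0, 0, 0, 0, 1],
  [0.0117, -0.0226, 0, 0, 0, 0, 1],
  [0.0117, -0.0226, 0, 0, 0, 0, 1],
  [0.0117, -0.0226, 0, 0, 0, 0, 1],
  [0.0117, -0.0226, 0, 0, 0, 0, 1],
  [0, 0, 0, 0, 0, 0, 1],
  [0, 0, 0, 0, 0, 0, 1],
])

```text
t: 3.82
eef_pos: [457.9, -140.5, 231.2]
orientation: [[-0.972, -0.234, -0.0], [-0.234, 0.972, 0.0], [0.0, 0.0, -1.0]]
force: [0.4, -0.4, -0.4]
gripper_width: 85.3
grasp_force: 0.0
```

```bash
python3 - <<'E'
from h import *
import station
print(getattr(station,'pinch_z',None),[a for a in dir(station) if a[0]!='_'])
f=grab_frame("scene"); cv2.imwrite("pics/crop2.png",cv2.resize(f[185:275,210:330],(800,600),interpolation=cv2.INTER_CUBIC))
s=get_state();print(s['t'],s['eef_pos'],s['orientation'].round(3),s['force'],s['qpos'])
E
```

```text
-18.700000000000003 ['IKError', 'camera_model', 'close_job', 'get_state', 'grab_frame', 'pinch_z']
3.8667 [ 458.01207974 -139.5880988   231.14114975] [[-0.972 -0.235 -0.   ]
 [-0.235  0.972  0.001]
 [ 0.     0.001 -1.   ]] [0.02381304 0.3376448  0.28801408] [-4.40565619e-01  1.84038159e-01  1.76236658e+00  4.63833131e-04
  1.19583124e+00 -2.24918532e+00]
```

View pics/crop2.png

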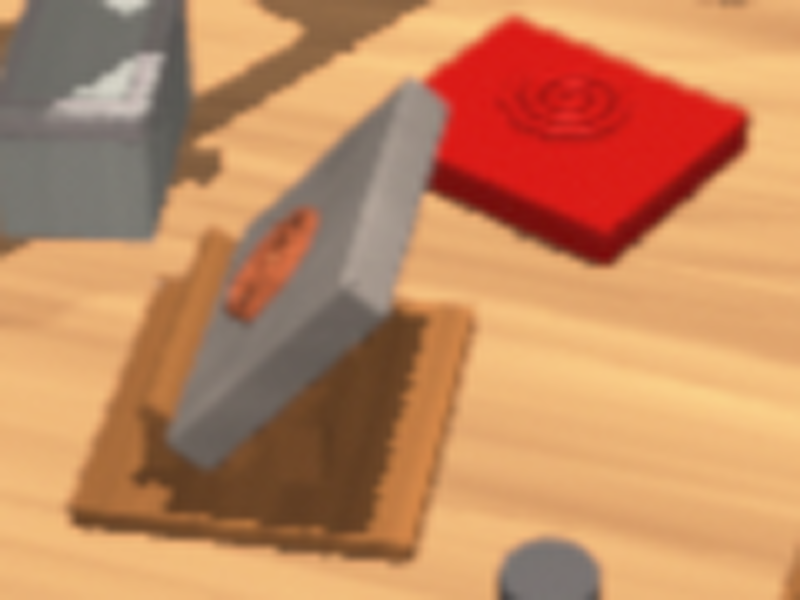

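Slab corners in the scene crop: front-top (345,288) and (410,80), back-top (385,315) and (447,103), front-bottom (170,438), back-bottom (208,468). I'll fit its pose in both views.

Next, go down on tin B: 231 → 22 mm.

```bash
cat >> h.py <<'E'
def slabR(yaw,tilt=np.radians(40)):
    c,s=np.cos(yaw),np.sin(yaw); xr=np.array([s,-c,0]); yr=np.array([c,s,0]); k=np.array([0,0,1.])
    return np.c_[np.cos(tilt)*xr+np.sin(tilt)*k, yr, np.cos(tilt)*k-np.sin(tilt)*xr]
E
python3 - <<'E'
from h import *
from scipy.optimize import least_squares
S=[((10,60,50),(345,288)),((-10,60,50),(385,315)),((10,-60,50),(410,80)),((-10,-60,50),(447,103)),((10,60,-50),(170,438)),((-10,60,-50),(208,468))]
T=[((10,60,50),(75,85)),((10,-60,50),(103,275)),((-10,60,50),(57,90)),((10,60,-50),(172,97)),((10,-60,-50),(207,275)),((-10,-60,50),(90,278))]
A=np.array([a for a,_ in S],float);SA=np.array([b for _,b in S])*.15+[210,185]
B=np.array([a for a,_ in T],float);TB=np.array([b for _,b in T])/4+[255,130]
def r(p):
    R=slabR(p[3],p[4]); return np.r_[(proj("scene",A@R.T+p[:3])-SA).ravel(),(proj("top",B@R.T+p[:3])-TB).ravel()]
o=least_squares(r,[585,0,70,.16,.7],loss='soft_l1'); print(o.x[:3].round(1),np.degrees(o.x[3:]),r(o.x).round(1))
E
```

```text
[583.   -0.7  70.4] [ 8.8106359  39.42588259] [-1.  -1.2  0.4  0.2 -0.  -1.5  1.1  0.2 -1.5  0.8 -0.1  1.4 -0.1 -0.8
  1.7 -0.  -1.7  0.5  0.3 -0.1  0.1  0.2 -1.4  1.1]
```

Emit:
move_arm([
  [0, 0, 0.025, 0, 0, 0, 1],
  [0, 0, 0.025, 0, 0, 0, 1],
  [0, 0, 0.025, 0, 0, 0, 1],
  [0, 0, 0.025, 0, 0, 0, 1],
  [0, 0, 0.025, 0, 0, 0, 1],
  [0, 0, 0.025, 0, 0, 0, 1],
  [0, 0, 0.025, 0, 0, 0, 1],
  [0, 0, 0.02, 0, 0, 0, 1],
  [0, 0, 0.014, 0, 0, 0, 1],
  [0, 0, 0, 0, 0, 0, 1],
])

```text
t: 4.7
eef_pos: [456.6, -137.6, 19.9]
orientation: [[-0.971, -0.238, -0.005], [-0.238, 0.971, 0.002], [0.004, 0.003, -1.0]]
force: [0.1, 0.1, 0.1]
gripper_width: 85.2
grasp_force: 0.0
```

Emit:
move_arm([
  [0, 0, 0, 0, 0, 0, -1],
  [0, 0, 0, 0, 0, 0, -1],
  [0, 0, 0, 0, 0, 0, -1],
  [0, 0, 0, 0, 0, 0, -1],
  [0, 0, 0, 0, 0, 0, -1],
  [0, 0, 0, 0, 0, 0, -1],
])

```text
t: 5.2
eef_pos: [459.2, -139.8, 23.5]
orientation: [[-0.972, -0.237, 0.002], [-0.237, 0.972, -0.001], [-0.002, -0.001, -1.0]]
force: [0.1, 2.5, 7.4]
gripper_width: 59.3
grasp_force: 65.4
```

Emit:
move_arm([
  [0, 0, -0.005, 0, 0, 0, -1],
  [0, 0, -0.01, 0, 0, 0, -1],
  [0, 0, -0.01, 0, 0, 0, -1],
  [0, 0, -0.01, 0, 0, 0, -1],
  [0, 0, -0.01, 0, 0, 0, -1],
  [0, 0, -0.005, 0, 0, 0, -1],
  [0, 0, 0, 0, 0, 0, -1],
  [0, 0, 0, 0, 0, 0, -1],
  [0, 0, 0, 0, 0, 0, -1],
  [0, 0, 0, 0, 0, 0, -1],
])

```text
t: 6.03
eef_pos: [457.8, -139.5, 71.9]
orientation: [[-0.972, -0.237, -0.001], [-0.237, 0.972, 0.0], [0.001, 0.001, -1.0]]
force: [0.1, -0.6, -1.4]
gripper_width: 59.2
grasp_force: 64.7
```

Emit:
move_arm([
  [0, 0, 0, 0, 0, 0, -1],
])

```text
t: 6.12
eef_pos: [457.8, -139.5, 71.8]
orientation: [[-0.972, -0.237, -0.001], [-0.237, 0.972, 0.0], [0.001, 0.001, -1.0]]
force: [0.3, -0.0, -1.6]
gripper_width: 59.0
grasp_force: 64.7
```

Emit:
move_arm([
  [0, 0, 0, 0, 0, 0, -1],
])

```text
t: 6.2
eef_pos: [457.9, -139.6, 71.9]
orientation: [[-0.972, -0.237, -0.001], [-0.237, 0.972, 0.0], [0.001, 0.0, -1.0]]
force: [0.3, -1.1, -1.0]
gripper_width: 59.4
grasp_force: 64.7
```

About 1.3 N, so B is light. Put it back and go to A.

Emit:
move_arm([
  [0, 0, 0.01, 0, 0, 0, -1],
  [0, 0, 0.01, 0, 0, 0, -1],
  [0, 0, 0.01, 0, 0, 0, -1],
  [0, 0, 0.01, 0, 0, 0, -1],
  [0, 0, 0.006, 0, 0, 0, -1],
  [0, 0, 0.003, 0, 0, 0, -1],
  [0, 0, 0, 0, 0, 0, -1],
  [0, 0, 0, 0, 0, 0, -1],
])

```text
t: 6.87
eef_pos: [457.7, -139.4, 23.5]
orientation: [[-0.971, -0.237, -0.001], [-0.237, 0.972, 0.0], [0.001, 0.001, -1.0]]
force: [-3.5, 1.2, 3.6]
gripper_width: 59.4
grasp_force: 65.0
```

Emit:
move_arm([
  [0, 0, 0, 0, 0, 0, 1],
  [0, 0, 0, 0, 0, 0, 1],
  [0, 0, 0, 0, 0, 0, 1],
  [0, 0, 0, 0, 0, 0, 1],
  [0, 0, 0, 0, 0, 0, 1],
  [0, 0, -0.02, 0, 0, 0, 1],
  [0, 0, -0.025, 0, 0, 0, 1],
  [0, 0, -0.025, 0, 0, 0, 1],
  [0, 0, -0.02, 0, 0, 0, 1],
])

```text
t: 7.62
eef_pos: [458.4, -139.7, 114.7]
orientation: [[-0.972, -0.237, 0.001], [-0.237, 0.972, -0.0], [-0.0, -0.0, -1.0]]
force: [-0.0, -0.6, 0.4]
gripper_width: 85.4
grasp_force: 0.0
```

Emit:
move_arm([
  [0, 0, 0, 0, 0, 0.114, 1],
  [0, 0, 0, 0, 0, 0.114, 1],
  [0, 0, 0, 0, 0, 0.114, 1],
  [-0.0218, -0.0082, 0, 0, 0, 0, 1],
  [-0.0218, -0.0082, 0, 0, 0, 0, 1],
  [-0.0218, -0.0082, 0, 0, 0, 0, 1],
  [-0.0218, -0.0082, 0, 0, 0, 0, 1],
])

```text
t: 8.2
eef_pos: [542.4, -181.6, 113.3]
orientation: [[-0.995, 0.103, -0.0], [0.103, 0.995, -0.0], [0.0, -0.0, -1.0]]
force: [0.6, 0.5, 0.3]
gripper_width: 85.5
grasp_force: 0.0
```

Emit:
move_arm([
  [-0.0218, -0.0082, 0, 0, 0, 0, 1],
  [-0.0218, -0.0082, 0, 0, 0, 0, 1],
  [-0.0218, -0.0082, 0, 0, 0, 0, 1],
  [-0.0218, -0.0082, 0, 0, 0, 0, 1],
  [0, 0, 0, 0, 0, 0, 1],
  [0, 0, 0, 0, 0, 0, 1],
])

```text
t: 8.7
eef_pos: [625.8, -223.3, 112.9]
orientation: [[-0.995, 0.103, 0.0], [0.103, 0.995, -0.0], [-0.0, -0.0, -1.0]]
force: [-0.2, 0.5, -0.1]
gripper_width: 85.7
grasp_force: 0.0
```

Emit:
move_arm([
  [0, 0, 0.02, 0, 0, 0, 1],
  [0, 0, 0.025, 0, 0, 0, 1],
  [0, 0, 0.025, 0, 0, 0, 1],
  [0, 0, 0.014, 0, 0, 0, 1],
  [0, 0, 0.006, 0, 0, 0, 1],
  [0, 0, 0, 0, 0, 0, -1],
  [0, 0, 0, 0, 0, 0, -1],
  [0, 0, 0, 0, 0, 0, -1],
  [0, 0, 0, 0, 0, 0, -1],
  [0, 0, 0, 0, 0, 0, -1],
])

```text
t: 9.53
eef_pos: [625.4, -223.0, 24.4]
orientation: [[-0.995, 0.103, 0.001], [0.103, 0.995, -0.001], [-0.001, -0.0, -1.0]]
force: [-0.9, 0.3, 1.1]
gripper_width: 59.2
grasp_force: 67.8
```

Emit:
move_arm([
  [0, 0, 0, 0, 0, 0, -1],
  [0, 0, -0.005, 0, 0, 0, -1],
  [0, 0, -0.01, 0, 0, 0, -1],
  [0, 0, -0.01, 0, 0, 0, -1],
  [0, 0, -0.01, 0, 0, 0, -1],
  [0, 0, -0.01, 0, 0, 0, -1],
  [0, 0, -0.005, 0, 0, 0, -1],
  [0, 0, 0, 0, 0, 0, -1],
  [0, 0, 0, 0, 0, 0, -1],
  [0, 0, 0, 0, 0, 0, -1],
])

```text
t: 10.37
eef_pos: [624.6, -222.6, 73.0]
orientation: [[-0.995, 0.103, -0.001], [0.103, 0.995, 0.0], [0.001, 0.0, -1.0]]
force: [-0.1, -0.1, -5.1]
gripper_width: 59.3
grasp_force: 67.2
```

Emit:
move_arm([
  [0, 0, 0, 0, 0, 0, -1],
  [0, 0, 0, 0, 0, 0, -1],
])

```text
t: 10.53
eef_pos: [624.5, -222.6, 72.6]
orientation: [[-0.995, 0.103, -0.001], [0.103, 0.995, 0.0], [0.001, 0.0, -1.0]]
force: [-0.4, 0.1, -4.5]
gripper_width: 59.3
grasp_force: 67.2
```

A reads about 5 N, so it's the loaded tin. Carry it to the tray's left half at (565,330).

Emit:
move_arm([
  [0, 0, -0.01, 0, 0, 0, -1],
  [0, 0, -0.02, 0, 0, 0, -1],
  [0, 0, -0.025, 0, 0, 0, -1],
  [0, 0, -0.025, 0, 0, 0, -1],
  [0, 0, -0.02, 0, 0, 0, -1],
  [0, 0, -0.01, 0, 0, 0, -1],
  [0, 0, 0, 0, 0, -0.051, -1],
  [0, 0, 0, 0, 0, -0.052, -1],
  [0, 0, 0, 0, 0, 0, -1],
])

```text
t: 11.28
eef_pos: [624.6, -222.7, 183.4]
orientation: [[-1.0, -0.002, -0.0], [-0.002, 1.0, 0.0], [0.0, 0.0, -1.0]]
force: [-0.1, 0.4, -5.1]
gripper_width: 59.1
grasp_force: 67.3
```

Emit:
move_arm([
  [0.0015, 0.0138, 0, 0, 0, 0, -1],
  [0.003, 0.0276, 0, 0, 0, 0, -1],
  [0.003, 0.0276, 0, 0, 0, 0, -1],
  [0.003, 0.0276, 0, 0, 0, 0, -1],
  [0.003, 0.0276, 0, 0, 0, 0, -1],
  [0.003, 0.0276, 0, 0, 0, 0, -1],
  [0.003, 0.0276, 0, 0, 0, 0, -1],
  [0.003, 0.0276, 0, 0, 0, 0, -1],
  [0.003, 0.0276, 0, 0, 0, 0, -1],
  [0.003, 0.0276, 0, 0, 0, 0, -1],
])

```text
t: 12.12
eef_pos: [595.2, 41.5, 182.9]
orientation: [[-1.0, 0.001, -0.001], [0.001, 1.0, 0.0], [0.001, 0.0, -1.0]]
force: [1.3, 0.6, -4.8]
gripper_width: 58.8
grasp_force: 67.1
```

Emit:
move_arm([
  [0.003, 0.0276, 0, 0, 0, 0, -1],
  [0.003, 0.0276, 0, 0, 0, 0, -1],
  [0.003, 0.0276, 0, 0, 0, 0, -1],
  [0.003, 0.0276, 0, 0, 0, 0, -1],
  [0.003, 0.0276, 0, 0, 0, 0, -1],
  [0.003, 0.0276, 0, 0, 0, 0, -1],
  [0.003, 0.0276, 0, 0, 0, 0, -1],
  [0.003, 0.0276, 0, 0, 0, 0, -1],
  [0.003, 0.0276, 0, 0, 0, 0, -1],
  [0.003, 0.0276, 0, 0, 0, 0, -1],
])

```text
t: 12.95
eef_pos: [564.8, 317.1, 182.7]
orientation: [[-1.0, 0.001, -0.002], [0.001, 1.0, -0.0], [0.002, -0.0, -1.0]]
force: [0.4, -0.7, -5.2]
gripper_width: 59.3
grasp_force: 67.1
```

Emit:
move_arm([
  [0.0015, 0.0138, 0, 0, 0, 0, -1],
  [0, 0, 0, 0, 0, 0, -1],
  [0, 0, 0, 0, 0, 0, -1],
  [0, 0, 0, 0, 0, 0, -1],
])

```text
t: 13.28
eef_pos: [564.3, 328.4, 182.8]
orientation: [[-1.0, 0.0, -0.001], [0.0, 1.0, -0.001], [0.001, -0.001, -1.0]]
force: [0.2, 0.1, -5.9]
gripper_width: 59.4
grasp_force: 67.1
```

Emit:
move_arm([
  [0, 0, 0.01, 0, 0, 0, -1],
  [0, 0, 0.025, 0, 0, 0, -1],
  [0, 0, 0.025, 0, 0, 0, -1],
  [0, 0, 0.025, 0, 0, 0, -1],
  [0, 0, 0.025, 0, 0, 0, -1],
  [0, 0, 0.02, 0, 0, 0, -1],
  [0, 0, 0.01, 0, 0, 0, -1],
  [0, 0, 0.006, 0, 0, 0, -1],
  [0, 0, 0.002, 0, 0, 0, -1],
  [0, 0, 0, 0, 0, 0, -1],
])

```text
t: 14.12
eef_pos: [565.4, 329.0, 35.5]
orientation: [[-1.0, 0.0, 0.001], [0.0, 1.0, 0.0], [-0.001, 0.0, -1.0]]
force: [0.1, 0.8, -5.3]
gripper_width: 59.0
grasp_force: 66.9
```

Emit:
move_arm([
  [0, 0, 0.002, 0, 0, 0, -1],
  [0, 0, 0.001, 0, 0, 0, -1],
  [0, 0, 0, 0, 0, 0, -1],
  [0, 0, 0, 0, 0, 0, -1],
])

```text
t: 14.45
eef_pos: [565.3, 329.4, 33.0]
orientation: [[-1.0, -0.0, 0.001], [-0.0, 1.0, 0.0], [-0.001, 0.0, -1.0]]
force: [-0.1, 0.1, -5.1]
gripper_width: 58.9
grasp_force: 66.9
```

Emit:
move_arm([
  [0, 0, 0.001, 0, 0, 0, -1],
  [0, 0, 0.001, 0, 0, 0, -1],
  [0, 0, 0, 0, 0, 0, -1],
  [0, 0, 0, 0, 0, 0, -1],
])

```text
t: 14.78
eef_pos: [565.1, 329.3, 30.4]
orientation: [[-1.0, -0.0, 0.0], [-0.0, 1.0, 0.0], [-0.0, 0.0, -1.0]]
force: [0.5, -0.5, -2.9]
gripper_width: 59.0
grasp_force: 67.3
```

Emit:
move_arm([
  [0, 0, 0.001, 0, 0, 0, -1],
  [0, 0, 0, 0, 0, 0, -1],
  [0, 0, 0, 0, 0, 0, -1],
])

```text
t: 15.03
eef_pos: [565.1, 329.3, 30.4]
orientation: [[-1.0, -0.0, 0.001], [-0.0, 1.0, 0.0], [-0.001, 0.0, -1.0]]
force: [-2.5, -1.1, 6.0]
gripper_width: 59.3
grasp_force: 68.2
```

Tin resting. Release, retreat, and go above the slab approach.

Emit:
move_arm([
  [0, 0, 0, 0, 0, 0, 1],
  [0, 0, 0, 0, 0, 0, 1],
  [0, 0, 0, 0, 0, 0, 1],
  [0, 0, 0, 0, 0, 0, 1],
  [0, 0, 0, 0, 0, 0, 1],
  [0, 0, 0, 0, 0, 0, 1],
  [0, 0, 0, 0, 0, 0, 1],
  [0, 0, -0.015, 0, 0, 0, 1],
  [0, 0, -0.025, 0, 0, 0, 1],
  [0, 0, -0.025, 0, 0, 0, 1],
])

```text
t: 15.87
eef_pos: [563.9, 328.7, 93.9]
orientation: [[-1.0, -0.0, -0.003], [-0.0, 1.0, -0.001], [0.003, -0.001, -1.0]]
force: [0.5, 0.2, 0.9]
gripper_width: 85.5
grasp_force: 0.0
```

Emit:
move_arm([
  [0, 0, -0.03, 0, 0, 0, 1],
  [0, 0, -0.03, 0, 0, 0, 1],
  [0, 0, -0.03, 0, 0, 0, 1],
  [0, 0, -0.03, 0, 0, 0, 1],
  [0, 0, -0.015, 0, 0, 0, 1],
  [-0.0007, -0.0256, 0, 0, 0, 0, 1],
  [-0.0007, -0.0256, 0, 0, 0, 0, 1],
  [-0.0007, -0.0256, 0, 0, 0, 0, 1],
  [-0.0007, -0.0256, 0, 0, 0, 0, 1],
  [-0.0007, -0.0256, 0, 0, 0, 0, 1],
])

```text
t: 16.7
eef_pos: [568.2, 200.1, 229.3]
orientation: [[-1.0, -0.001, 0.0], [-0.001, 1.0, -0.0], [-0.0, -0.0, -1.0]]
force: [0.2, -0.8, -0.7]
gripper_width: 85.5
grasp_force: 0.0
```

Emit:
move_arm([
  [-0.0007, -0.0256, 0, 0, 0, 0, 1],
  [-0.0007, -0.0256, 0, 0, 0, 0, 1],
  [-0.0007, -0.0256, 0, 0, 0, 0, 1],
  [-0.0007, -0.0256, 0, 0, 0, 0, 1],
  [-0.0007, -0.0256, 0, 0, 0, 0, 1],
  [0, 0, 0, 0, 0, -0.077, 1],
  [0, 0, 0, 0, 0, -0.077, 1],
  [0, 0, 0, 0.1, 0, 0, 1],
  [0, 0, 0, 0.1, 0, 0, 1],
  [0, 0, 0, 0, 0, 0, 1],
])

```text
t: 17.53
eef_pos: [571.2, 75.1, 228.9]
orientation: [[-0.988, -0.153, 0.031], [-0.156, 0.967, -0.199], [0.001, -0.202, -0.979]]
force: [-0.2, 0.8, -0.1]
gripper_width: 85.5
grasp_force: 0.0
```

```bash
python3 - <<'E'
from h import *
s=get_state();print(s['t'],s['eef_pos'],s['orientation'].round(3),s['force'],s['qpos'].round(3))
E
```

```text
17.5333 [571.22074212  75.09540751 228.88904544] [[-0.988 -0.153  0.031]
 [-0.156  0.967 -0.199]
 [ 0.001 -0.202 -0.979]] [-0.2408765   0.81362322 -0.07870327] [ 0.142  0.338  1.569 -0.215  1.239 -1.515]
```

Emit:
move_arm([
  [0, 0, 0, 0.098, 0, 0, 1],
  [0, 0, 0, 0.098, 0, 0, 1],
  [0, 0, 0, 0.098, 0, 0, 1],
  [0, 0, 0, 0.098, 0, 0, 1],
  [0, 0, 0, 0.098, 0, 0, 1],
  [0, 0, 0, 0, 0, 0, 1],
  [0, 0, 0, 0, 0, 0, 1],
])

```text
t: 18.12
eef_pos: [571.2, 74.1, 227.8]
orientation: [[-0.988, -0.123, 0.096], [-0.156, 0.763, -0.627], [0.004, -0.635, -0.773]]
force: [0.2, -0.5, -0.2]
gripper_width: 85.6
grasp_force: 0.0
```

```bash
cat >> h.py <<'E'
MID=np.array([583,-1,70.4])
def rel():
    s=get_state(); R=slabR(np.radians(8.8),np.radians(39.6)); O=s['orientation']
    print(s['t'],s['eef_pos'].round(1),s['qpos'].round(3),s['force'].round(1),s['gripper_width'].round(1))
    print(O.round(3)); print('tcp in slab frame',(R.T@(s['eef_pos']-MID)).round(1))
    Rt=np.c_[-R[:,1],-R[:,0],-R[:,2]]; print('rotvec to go',cv2.Rodrigues(O.T@Rt)[0].ravel().round(3))
    for z in(117,60,17): print('tool shift to z_s',z,(O.T@(MID+R@[0,0,z]-s['eef_pos'])).round(1))
E
python3 - <<'E'
from h import *
rel()
E
```

```text
Traceback (most recent call last):
  File "h.py", line 18, in rel
    print(s['t'],s['eef_pos'].round(1),s['qpos'].round(3),s['force'].round(1),s['gripper_width'].round(1))
                                                                              ^^^^^^^^^^^^^^^^^^^^^^^^
AttributeError: 'float' object has no attribute 'round'
```

```bash
sed -i "s/s\['gripper_width'\].round(1)/round(s['gripper_width'],1)/" h.py
python3 - <<'E'
from h import *
rel()
f=grab_frame("top"); cv2.imwrite("pics/top2.png",cv2.resize(f[100:260,80:460],(800,337),interpolation=cv2.INTER_CUBIC))
E
```

```text
18.1167 [571.2  74.1 227.8] [ 0.41   0.471  1.567 -0.677  1.367 -1.086] [ 0.2 -0.5 -0.2] 85.6
[[-0.988 -0.123  0.096]
 [-0.156  0.763 -0.627]
 [ 0.004 -0.635 -0.773]]
tcp in slab frame [ 41.8  -0.2 169.7]
rotvec to go [ 0.004 -0.002  0.005]
tool shift to z_s 117 [-0.5 41.6 52.9]
tool shift to z_s 60 [ -0.6  41.4 109.9]
tool shift to z_s 17 [ -0.6  41.2 152.9]
```

View pics/top2.png

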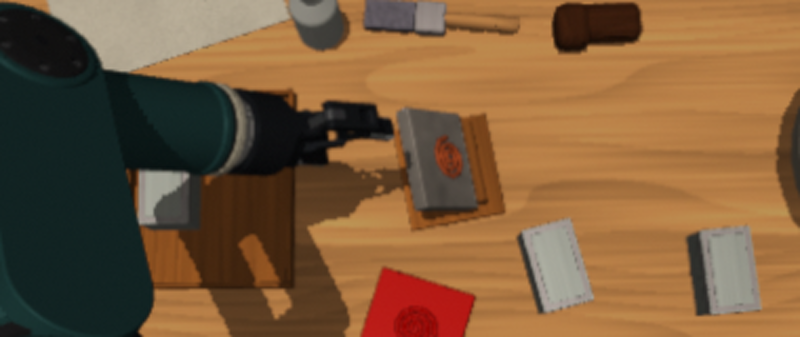

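The gripper is lined up with the slab (tip at (388,128)). The tin is in the tray, and the other two stand undisturbed. Approach along the slab.

Emit:
move_arm([
  [0, 0.0104, 0.01, 0, 0, 0, 1],
  [0, 0.0104, 0.014, 0, 0, 0, 1],
  [0, 0.0104, 0.014, 0, 0, 0, 1],
  [0, 0.0104, 0.015, 0, 0, 0, 1],
  [0, 0, 0.015, 0, 0, 0, 1],
  [0, 0, 0.015, 0, 0, 0, 1],
  [0, 0, 0.015, 0, 0, 0, 1],
  [0, 0, 0.012, 0, 0, 0, 1],
  [0, 0, 0, 0, 0, 0, 1],
  [0, 0, 0, 0, 0, 0, 1],
])

```text
t: 19.0
eef_pos: [577.5, 34.6, 117.8]
orientation: [[-0.988, -0.117, 0.096], [-0.151, 0.763, -0.629], [0.001, -0.636, -0.772]]
force: [-0.0, 0.4, 0.3]
gripper_width: 85.6
grasp_force: 0.0
```

```bash
python3 - <<'E'
from h import *
rel()
f=grab_frame("scene"); cv2.imwrite("pics/s3.png",cv2.resize(f[165:275,200:340],(800,629)[:2] if 0 else (760,597),interpolation=cv2.INTER_CUBIC))
E
```

```text
19.0 [577.5  34.6 117.8] [ 0.347  0.597  1.679 -0.752  1.152 -0.958] [-0.   0.4  0.3] 85.6
[[-0.988 -0.117  0.096]
 [-0.151  0.763 -0.629]
 [ 0.001 -0.636 -0.772]]
tcp in slab frame [ 2.4 -0.  59.5]
rotvec to go [ 0.002 -0.002 -0.001]
tool shift to z_s 117 [  0.1   2.5 -57.5]
tool shift to z_s 60 [-0.   2.4 -0.5]
tool shift to z_s 17 [-0.1  2.3 42.5]
```

View pics/s3.png

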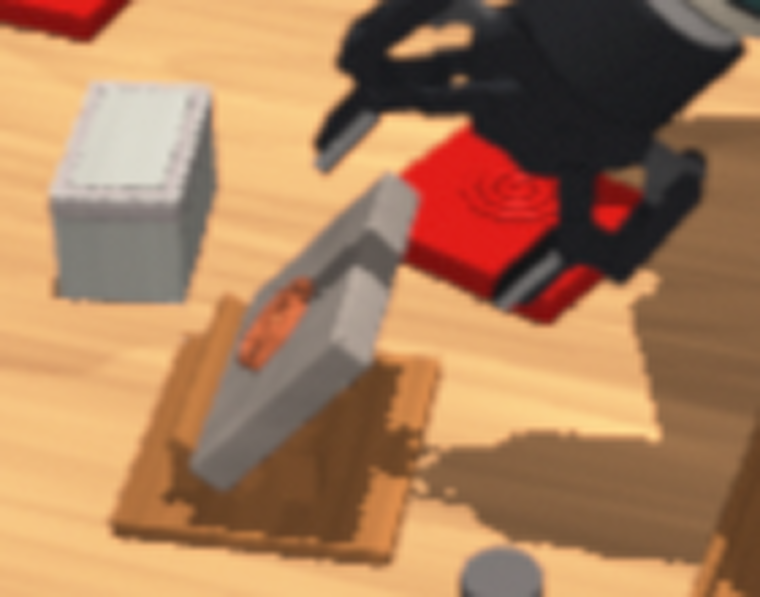

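The fingers straddle the slab's top edge: tips at (325,160) and (505,300), edge midway at (385,270). Advance 42 mm and grip.

Emit:
move_arm([
  [0, 0.001, 0.01, 0, 0, 0, 1],
  [0, 0.001, 0.012, 0, 0, 0, 1],
  [0, 0, 0.01, 0, 0, 0, 1],
  [0, 0, 0.006, 0, 0, 0, 1],
  [0, 0, 0.004, 0, 0, 0, 1],
  [0, 0, 0, 0, 0, 0, 1],
])

```text
t: 19.55
eef_pos: [581.0, 10.0, 83.3]
orientation: [[-0.988, -0.119, 0.096], [-0.153, 0.762, -0.63], [0.002, -0.637, -0.771]]
force: [-1.1, 0.0, -0.1]
gripper_width: 85.1
grasp_force: 0.0
```

Emit:
move_arm([
  [0, 0, 0, 0, 0, 0, -1],
  [0, 0, 0, 0, 0, 0, -1],
  [0, 0, 0, 0, 0, 0, -1],
  [0, 0, 0, 0, 0, 0, -1],
  [0, 0, 0, 0, 0, 0, -1],
  [0, 0, 0, 0, 0, 0, -1],
  [0, 0, 0, 0, 0, 0, -1],
  [0, 0, 0, 0, 0, 0, -1],
  [0, 0, 0, 0, 0, 0, -1],
])

```text
t: 20.3
eef_pos: [582.0, 10.2, 85.5]
orientation: [[-0.988, -0.119, 0.099], [-0.154, 0.761, -0.631], [-0.0, -0.638, -0.77]]
force: [-0.3, -2.3, 4.1]
gripper_width: 19.6
grasp_force: 59.6
```

```bash
python3 - <<'E'
from h import *
rel()
E
```

```text
20.3 [582.   10.2  85.5] [ 0.307  0.639  1.712 -0.798  1.079 -0.923] [-0.3 -2.3  4.1] 19.6
[[-0.988 -0.119  0.099]
 [-0.154  0.761 -0.631]
 [-0.    -0.638 -0.77 ]]
tcp in slab frame [ 0.9  0.8 18.8]
rotvec to go [-0.001  0.001  0.001]
tool shift to z_s 117 [  0.7   0.8 -98.2]
tool shift to z_s 60 [  0.7   0.9 -41.2]
tool shift to z_s 17 [0.8 0.9 1.8]
```

Emit:
move_arm([
  [0, 0, -0.003, 0, 0, 0, -1],
  [0, 0, -0.006, 0, 0, 0, -1],
  [0, 0, -0.009, 0, 0, 0, -1],
  [0, 0, -0.012, 0, 0, 0, -1],
  [0, 0, -0.015, 0, 0, 0, -1],
  [0, 0, -0.015, 0, 0, 0, -1],
  [0, 0, -0.015, 0, 0, 0, -1],
  [0, 0, -0.015, 0, 0, 0, -1],
  [0, 0, -0.01, 0, 0, 0, -1],
  [0, 0, 0, 0, 0, 0, -1],
])

```text
t: 21.13
eef_pos: [572.4, 75.6, 162.1]
orientation: [[-0.988, -0.118, 0.1], [-0.155, 0.763, -0.627], [-0.002, -0.635, -0.773]]
force: [0.2, -0.1, -5.4]
gripper_width: 19.5
grasp_force: 59.6
```

Emit:
move_arm([
  [0, 0, 0, -0.05, 0, 0, -1],
  [0, 0, 0, -0.09, 0, 0, -1],
  [0, 0, 0, -0.09, 0, 0, -1],
  [0, 0, 0, -0.09, 0, 0, -1],
  [0, 0, 0, -0.09, 0, 0, -1],
  [0, 0, 0, -0.09, 0, 0, -1],
  [0, 0, 0, -0.09, 0, 0, -1],
  [0, 0, 0, -0.09, 0, 0, -1],
  [0, 0, 0, -0.01, 0, 0.05, -1],
  [0, 0, 0, 0, 0, 0.104, -1],
])

```text
t: 21.97
eef_pos: [570.8, 71.0, 160.3]
orientation: [[-1.0, 0.005, -0.003], [0.005, 1.0, -0.0], [0.003, -0.0, -1.0]]
force: [0.1, -0.0, -5.4]
gripper_width: 19.1
grasp_force: 60.5
```

```bash
python3 - <<'E'
from h import *
s=get_state();print(s['t'],s['eef_pos'].round(1),s['orientation'].round(3),s['force'].round(1),s['moment'].round(2),s['qpos'].round(3),s['gripper_width'],s['grasp_force'])
f=grab_frame("scene"); cv2.imwrite("pics/s4.png",cv2.resize(f[105:315,200:480],(800,600),interpolation=cv2.INTER_CUBIC))
E
```

```text
21.9667 [570.8  71.  160.3] [[-1.     0.005 -0.003]
 [ 0.005  1.    -0.   ]
 [ 0.003 -0.    -1.   ]] [ 0.1 -0.  -5.4] [-0.01  0.07 -0.02] [ 4.000e-03  3.980e-01  1.644e+00 -1.000e-03  1.102e+00 -1.561e+00] 19.104482717364675 60.455782413482666
```

View pics/s4.png

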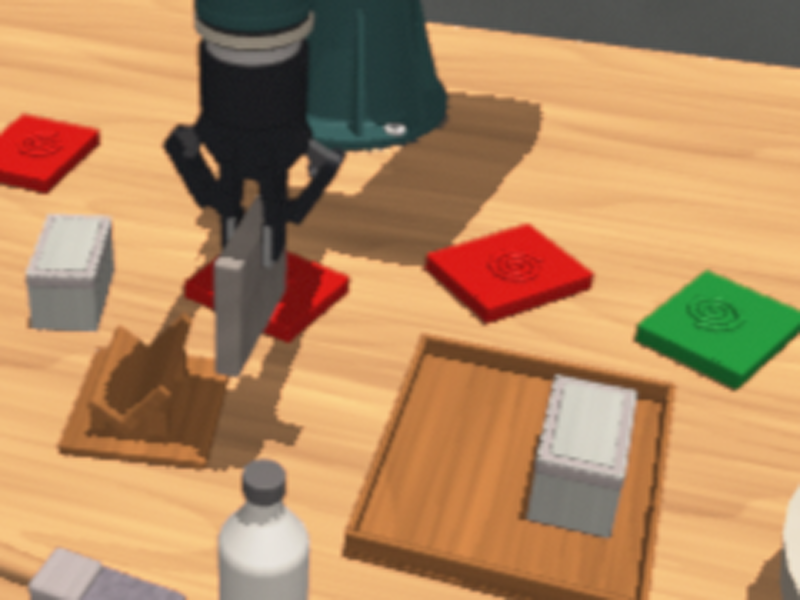

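The slab hangs upright, edge at (240,310). The tray's right half is free, with the tin at (585,455). Carry it over and lower.

Emit:
move_arm([
  [0.0006, 0.008, 0, 0, 0, 0, -1],
  [0.0006, 0.019, 0, 0, 0, 0, -1],
  [0.0006, 0.019, 0, 0, 0, 0, -1],
  [0.0006, 0.019, 0, 0, 0, 0, -1],
  [0.0006, 0.019, 0, 0, 0, 0, -1],
  [0.0006, 0.019, 0, 0, 0, 0, -1],
  [0.0006, 0.019, 0, 0, 0, 0, -1],
  [0.0006, 0.019, 0, 0, 0, 0, -1],
  [0.0006, 0.014, 0, 0, 0, 0, -1],
  [0, 0, 0, 0, 0, 0, -1],
])

```text
t: 22.85
eef_pos: [565.4, 232.1, 160.8]
orientation: [[-1.0, -0.005, -0.001], [-0.005, 1.0, 0.001], [0.001, 0.001, -1.0]]
force: [-0.7, -0.0, -5.8]
gripper_width: 19.2
grasp_force: 60.5
```

Emit:
move_arm([
  [0, 0, 0.006, 0, 0, 0, -1],
  [0, 0, 0.014, 0, 0, 0, -1],
  [0, 0, 0.016, 0, 0, 0, -1],
  [0, 0, 0.016, 0, 0, 0, -1],
  [0, 0, 0.014, 0, 0, 0, -1],
  [0, 0, 0.008, 0, 0, 0, -1],
  [0, 0, 0.004, 0, 0, 0, -1],
  [0, 0, 0, 0, 0, 0, -1],
  [0, 0, 0, 0, 0, 0, -1],
])

```text
t: 23.6
eef_pos: [566.8, 228.5, 83.7]
orientation: [[-1.0, -0.0, 0.001], [-0.0, 1.0, -0.0], [-0.001, -0.0, -1.0]]
force: [-0.1, 0.8, -6.1]
gripper_width: 19.0
grasp_force: 60.4
```

Emit:
move_arm([
  [0, 0, 0.002, 0, 0, 0, -1],
  [0, 0, 0.001, 0, 0, 0, -1],
  [0, 0, 0, 0, 0, 0, -1],
  [0, 0, 0, 0, 0, 0, -1],
])

```text
t: 23.93
eef_pos: [566.6, 228.8, 80.8]
orientation: [[-1.0, -0.0, 0.001], [-0.0, 1.0, 0.0], [-0.001, 0.0, -1.0]]
force: [0.4, 0.3, -6.0]
gripper_width: 19.3
grasp_force: 60.4
```

Emit:
move_arm([
  [0, 0, 0.001, 0, 0, 0, -1],
  [0, 0, 0.001, 0, 0, 0, -1],
  [0, 0, 0.001, 0, 0, 0, -1],
  [0, 0, 0, 0, 0, 0, -1],
  [0, 0, 0, 0, 0, 0, -1],
])

```text
t: 24.35
eef_pos: [566.3, 228.7, 77.3]
orientation: [[-1.0, -0.0, -0.0], [-0.0, 1.0, -0.0], [0.0, -0.0, -1.0]]
force: [-0.0, 0.4, -5.9]
gripper_width: 19.1
grasp_force: 60.4
```

Emit:
move_arm([
  [0, 0, 0.001, 0, 0, 0, -1],
  [0, 0, 0.001, 0, 0, 0, -1],
  [0, 0, 0, 0, 0, 0, -1],
  [0, 0, 0, 0, 0, 0, -1],
])

```text
t: 24.68
eef_pos: [566.4, 228.6, 75.3]
orientation: [[-1.0, -0.0, -0.0], [-0.0, 1.0, -0.0], [0.0, -0.0, -1.0]]
force: [1.0, 0.5, -6.4]
gripper_width: 18.8
grasp_force: 60.4
```

Emit:
move_arm([
  [0, 0, 0.001, 0, 0, 0, -1],
  [0, 0, 0.001, 0, 0, 0, -1],
  [0, 0, 0, 0, 0, 0, -1],
  [0, 0, 0, 0, 0, 0, -1],
])

```text
t: 25.02
eef_pos: [566.5, 228.7, 73.4]
orientation: [[-1.0, -0.0, 0.0], [-0.0, 1.0, -0.0], [-0.0, -0.0, -1.0]]
force: [0.1, 0.8, -5.7]
gripper_width: 19.4
grasp_force: 60.7
```

Emit:
move_arm([
  [0, 0, 0.001, 0, 0, 0, -1],
  [0, 0, 0, 0, 0, 0, -1],
  [0, 0, 0, 0, 0, 0, -1],
])

```text
t: 25.27
eef_pos: [566.9, 228.8, 73.1]
orientation: [[-1.0, -0.0, 0.001], [-0.0, 1.0, 0.0], [-0.001, 0.0, -1.0]]
force: [0.0, -1.0, 3.0]
gripper_width: 18.9
grasp_force: 61.7
```

Contact (+3 N). Release and retreat straight up.

Emit:
move_arm([
  [0, 0, 0, 0, 0, 0, -0.4],
  [0, 0, 0, 0, 0, 0, -0.2],
  [0, 0, 0, 0, 0, 0, 0],
  [0, 0, 0, 0, 0, 0, 0.3],
  [0, 0, 0, 0, 0, 0, 0.6],
  [0, 0, 0, 0, 0, 0, 0.6],
  [0, 0, 0, 0, 0, 0, 0.6],
  [0, 0, 0, 0, 0, 0, 0.6],
  [0, 0, 0, 0, 0, 0, 0.6],
  [0, 0, 0, 0, 0, 0, 0.6],
])

```text
t: 26.1
eef_pos: [566.4, 228.7, 72.4]
orientation: [[-1.0, -0.0, 0.0], [-0.0, 1.0, -0.0], [-0.0, -0.0, -1.0]]
force: [-0.3, 0.7, 0.7]
gripper_width: 68.7
grasp_force: 0.0
```

Emit:
move_arm([
  [0, 0, -0.01, 0, 0, 0, 0.6],
  [0, 0, -0.02, 0, 0, 0, 0.6],
  [0, 0, -0.025, 0, 0, 0, 0.6],
  [0, 0, -0.03, 0, 0, 0, 0.6],
  [0, 0, -0.03, 0, 0, 0, 0.6],
  [0, 0, -0.03, 0, 0, 0, 0.6],
  [0, 0, -0.02, 0, 0, 0, 0.6],
  [0, 0, 0, 0, 0, 0, 0.6],
  [0, 0, 0, 0, 0, 0, 0.6],
])

```text
t: 26.85
eef_pos: [567.3, 229.0, 239.7]
orientation: [[-1.0, -0.0, 0.004], [-0.0, 1.0, 0.001], [-0.004, 0.001, -1.0]]
force: [-0.3, 0.3, -0.1]
gripper_width: 68.1
grasp_force: 0.0
```

```bash
python3 - <<'E'
from h import *
f=grab_frame("scene"); cv2.imwrite("pics/s5.png",cv2.resize(f[105:345,120:440],(800,600),interpolation=cv2.INTER_CUBIC))
E
```

```text
(no output)
```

View pics/s5.png

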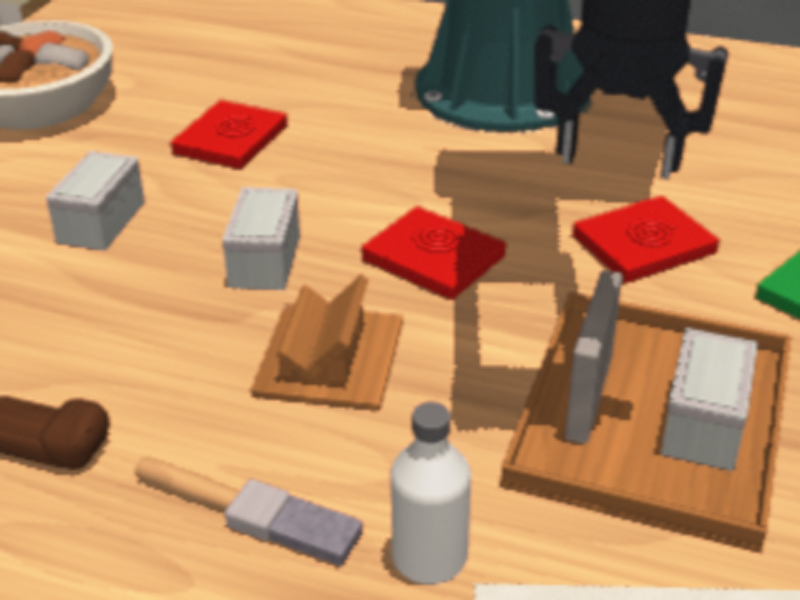

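The slab stands at (590,370) beside the tin at (710,400), with the fingers clear. One check of its uprightness against projected vertical edges.

```bash
python3 - <<'E'
from h import *
P=[(626,y,z) for y in(219,239) for z in(106,6)]
print(((proj("scene",P)-[120,105])*2.5).round(0))
E
```

```text
[[574. 349.]
 [564. 439.]
 [598. 354.]
 [588. 444.]]
```

```bash
python3 -c "
from station import *
print(close_job())"
```

```text
the job is handed in; nothing more can be done
None
```

The job is handed in at about 27 s of the 72 s, with no verdict shown: the heavy tin (about 5 N, against 1.3 N for the one other I lifted; the third I left unlifted) and the slab, upright on its long edge, both stand released in the tray, and nothing else was visibly disturbed.

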